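Set up the portable screen on its kickstand and steady it

TASK

Set up the portable screen that is leaning against the letter rack with its back to you: flip its kickstand out and down until it goes over centre and rests against its stop, then stand the screen up on its lower edge and kickstand, clear of the rack. Finish while still holding the screen by its top edge - do not let go, because I am about to push a plug into its side and it would tip over. Leave the other things on the desk where they are and do not knock the screen over.

Things in the scene. Friction and masses are not known exactly. Their poses are not given: they have to be found in the camera images.
- screen: portable screen, aluminium slab 220 mm wide (its y), 165 high (its z), 12 thick (its x), 0.6 to 1 kg; origin mid-width, mid-thickness at its lower edge; +x out of the black display, -x out of the back with the kickstand. It starts standing on its rubber-edged lower side, display leaning on the rack: top tilted 25 degrees away from the robot, back towards the robot
- screen_top (a point): middle of the screen's top edge, 165 mm from the origin along its z. Once the screen stands on lower edge and open kickstand, it leans 8 degrees the other way, towards the kickstand and the robot
- hub (a point): kickstand hinge axis, parallel to the screen's y, on the hub in the middle of the back: 60 mm above the lower edge, 16 mm behind the back face (screen frame -22, 0, 60 mm)
- foot (a point): centre of the kickstand's rubber foot, a cylinder 14 mm in diameter, 24 mm long along the screen's y (grip it by its two ends), 95.5 mm from the hinge axis, on an 18 x 5 mm steel leg. Folded, it is 26 mm behind the back face and 10 mm lower than the top edge (screen frame -32, 0, 155 mm); open, at screen frame -109, 0, 22 mm
- kickstand (a joint): kickstand angle in rad: 0 folded up along the back, growing as the foot swings away from the back (towards the robot) and down; 1.88 = open stop. A hub spring goes over centre at 0.45: below, it pulls the leg back to folded (at most 0.07 N m); above, it drives the leg to the open stop and keeps it there (0.11 N m at the stop)
- letter_rack: dark steel letter rack with some mail, fixed, 90 mm deep (x), 190 mm wide (y); origin under its centre; three upright dividers 98, 108 and 118 mm high at x = -40, 0, +40 mm, the lowest one next to the screen; its x points away from the robot
- mug: cream mug, 95 mm high, bystander; origin under its centre
- mouse: black computer mouse, 64 x 110 x 39 mm, bystander; origin under its centre
- pen: blue ball pen, 143 mm long, lying on the desk, bystander; origin under its centre
- power_bank: white power bank, 135 x 68 x 15 mm, bystander; origin under its centre
- earbuds: white earbud case, 48 x 62 x 24 mm, bystander; origin under its centre

How it is judged:
By the outcome, as a careful person would: the job done as asked, in the order asked, and still so for the second after the job is handed in, while the arm keeps its last pose, push and grip.
It also fails if it takes over 51 s, if anything falls off the work surface, if the arm or the gripper's body presses on something with over 40 N, if the wrist force passes 120 N, or if a joint passes its speed limit or range.

ROBOT

A 7-joint arm with a two-finger parallel gripper is mounted at the origin on a cart in front of the work surface, level with it; the furniture and walls round the work are solid. World frame = base frame: x ahead of the robot, y to its left, z up, the work surface at z = 0. Lengths are in mm, angles in rad, forces in N, time in s.
With the tool pointing down it reaches from about 400 to 875 mm from the base axis. Payload 19.3 kg.
Tool frame: the origin (TCP) lies between the finger pads, 19 mm behind the fingertips; this is the grasp point; z points along the fingers, y is the line along which they close (so a half turn about z gives the same grasp; the last joint's range is limited). The gripper opens to 85 mm and grips with 20 to 120 N. Pads are 22 mm wide; open, the fingers measure 114 mm over their backs; the gripper's body (76 mm by 85 mm) begins 54 mm behind the grasp point. The pads swing forward as they close: fully open they stand 13 mm farther back than shut.
Start: joints at [-1.174, 0.521, -0.036, 1.599, 0.021, 1.021, -0.113], TCP at [281.286, 558.116, 249.991] pointing down, gripper open.
Joint ranges: [-2.91, 2.91], [-0.3, 2.13], [-1.5, 1.42], [0.17, 2.43], [-1.26, 4.41], [0.16, 1.93], [-2.52, 2.52]. Speed limits (rad/s): [1.89, 1.89, 2.39, 2.39, 3.01, 3.01, 3.01].

INTERFACE

Orientations are given as a 3x3 rotation matrix whose columns are the frame's x, y, z axes.
In Python, from workcell import robot gives the robot as it stands. Calls block until the motion is done:
- robot.movep(position, orientation): joint-space move of the TCP to a pose.
- robot.movel(position, frame=None, max_speed=150, guard=None): straight line of the TCP; frame=None keeps the orientation; max_speed is the mean speed in mm/s. With guard (N) it stops when the force on the tool has changed by that much, and returns True; else False.
- robot.goto_joints(angles): joint-space move.
- robot.open_gripper() and robot.clamp(): open the fingers fully, or close them until they stop; the grip force is fixed at half the most.
- robot.wait(seconds).
- robot.inverse_kinematics(position, orientation): joint angles nearest the present ones, or None.
- robot.read_state(): the state.
- robot.camera(name): name is "side" or "top" or "wrist"; returns a dict with "image" (400x640x3 uint8, blue, green, red), "range_z" (400x640 float32, mm along the optical axis (not along the pixel's ray), 0 where there is no reading), "fx", "fy", "cx", "cy" (pixels), "cam_to_world" (4x4, takes a point from camera to world coordinates). Camera axes: x right, y up, looking along -z (the intrinsics and any distortion apply to the point x, -y, -z); pixel columns grow to the right and rows downward; lengths in mm; the calibration is good to about 2 mm. A picture is of the moment at which its call begins.
A pose or a line that the arm cannot do raises robot.PlanningError and nothing moves.
- robot.finish_job(): hands the job in; it is judged then, once.
Trained networks look in a picture, given as the dict that the camera call returned (one of the last four; its "shot" number tells which), for a name from the list of things; names that differ only in an ending like _2 or _b are one class to them, and where a whole thing is asked for, a point or a joint stands for the part that bears it (a point fixed in the world has none). Each returns a list of dicts, best first, with "conf" (0 to 1); they miss things now and then, are a little off and sometimes report something else, mostly with a low value. They report only what shows in the picture. A call takes as long as a camera call.
- robot.recognise(picture, thing): "centre" ([column, row] in pixels, amid what is visible of it).
The state is a dict: "time": time; "qpos": joint angles; "qvel": joint speeds; "joint_efforts": joint torques, N m; "eef_pos": TCP position; "tool_rot": TCP orientation; "ft_force": force on the tool from outside, world axes, zero at the start; "torque": the same for the moment, N m; "finger_gap": finger opening in mm; "gripper_force": force on a finger pad.
Only numpy, scipy, OpenCV 4.12 (cv2) and the standard library are available. Lean on these libraries where they do the work, as an engineer would, in place of code of your own. Each camera call takes 0.05 s, during which the arm holds its last target. There are 200 camera calls.

## Working session

There is one attempt and no reset: what is moved stays moved. The work goes in short steps, each a Python script; the robot and the scene stay as the last script left them, time stands still between calls to the robot, and variables do not carry over. Pictures are saved under pics/ and viewed, at most 10 in all, crops included, and the job is handed in when it is done.

```bash
mkdir -p pics; ls
cat > h.py <<'E'
import numpy as np, cv2
from workcell import robot
def world(p,u,v,z=None):
    u=np.asarray(u,float);v=np.asarray(v,float)
    z=p["range_z"][v.astype(int),u.astype(int)] if z is None else z
    P=np.stack([(u-p["cx"])/p["fx"]*z,-(v-p["cy"])/p["fy"]*z,-z,np.ones_like(z)],-1)
    return (P@np.array(p["cam_to_world"]).T)[...,:3]
E
python3 - <<'E'
from h import *
for n in("side","top"):
    p=robot.camera(n);cv2.imwrite(f"pics/{n}1.png",p["image"]);np.savez(f"{n}1.npz",**{k:v for k,v in p.items()})
    print(n,p.get("dist"),list(p.keys()),p["fx"],np.round(p["cam_to_world"],2).tolist())
    for t in("screen","screen_top","hub","foot","letter_rack","mug","mouse","pen","power_bank","earbuds"):
        for r in robot.recognise(p,t)[:2]:
            u,v=r["centre"];print(t,round(r["conf"],2),np.round([u,v]),world(p,u,v).round())
print(robot.read_state()["time"])
E
```

```text
pics
workcell.py
side None ['image', 'range_z', 'fx', 'fy', 'cx', 'cy', 'cam_to_world', 'shot'] 447.5573695870345 [[-0.96, -0.23, 0.16, 751.56], [0.28, -0.77, 0.58, 749.06], [-0.01, 0.6, 0.8, 1271.02], [0.0, 0.0, 0.0, 1.0]]
screen 0.69 [290. 160.] [ 579. -284.   87.]
screen_top 0.58 [289. 159.] [ 580. -288.   91.]
hub 0.96 [288. 158.] [ 582. -287.   97.]
foot 0.51 [291. 156.] [ 570. -300.   89.]
letter_rack 0.92 [264. 167.] [ 672. -268.  101.]
mug 0.8 [382. 319.] [457. 326.  19.]
mouse 0.97 [372. 292.] [460. 243.  33.]
pen 0.64 [372. 290.] [460. 239.  32.]
pen 0.47 [361. 258.] [447. 114.   5.]
power_bank 0.8 [343. 236.] [480.  22.  13.]
earbuds 0.52 [313. 125.] [ 436. -495.   19.]
top None ['image', 'range_z', 'fx', 'fy', 'cx', 'cy', 'cam_to_world', 'shot'] 484.7884128317129 [[-0.01, 0.99, -0.13, 352.89], [-1.0, -0.01, -0.01, -95.56], [-0.01, 0.13, 0.99, 1567.26], [0.0, 0.0, 0.0, 1.0]]
screen 0.78 [390. 190.] [ 564. -302.  161.]
screen_top 0.8 [389. 193.] [ 559. -301.  133.]
screen_top 0.31 [446. 236.] [ 436. -495.   25.]
hub 0.92 [388. 192.] [ 563. -301.  117.]
foot 0.69 [386. 194.] [ 558. -297.  108.]
letter_rack 0.7 [400. 167.] [ 645. -342.   98.]
mug 0.72 [177. 222.] [487. 368.   7.]
mug 0.24 [390. 191.] [ 564. -304.  129.]
mouse 0.95 [220. 234.] [448. 223.  37.]
pen 0.7 [257. 231.] [457. 109.  12.]
power_bank 0.82 [289. 219.] [492.   6.  18.]
earbuds 0.72 [447. 238.] [ 427. -498.   22.]
1.1
```

Run:
```python
import numpy as np,cv2
from h import world
a=[]
for n,(u,v) in dict(side=(288,158),top=(388,192)).items():
    p=dict(np.load(n+"1.npz")); im=p["image"][v-60:v+60,u-80:u+80]; a.append(cv2.resize(im,(640,480) if 0 else (400,300),interpolation=2))
    # fit back plane of screen
    V,U=np.mgrid[v-60:v+60,u-80:u+80]; P=world(p,U.ravel(),V.ravel()); P=P[p["range_z"][V.ravel(),U.ravel()]>0]
    np.save(n+"pts.npy",P)
cv2.imwrite("pics/crop1.png",np.hstack(a))
cv2.imwrite("pics/top1b.png",cv2.imread("pics/top1.png"))
P=np.load("toppts.npy")
P=P[(P[:,2]>20)&(P[:,2]<200)]
for z in range(20,200,15):
    Q=P[(P[:,2]>=z)&(P[:,2]<z+15)]; print(z,len(Q),Q.min(0).round(),Q.max(0).round(),np.median(Q,0).round())
```

```text
20 964 [ 400. -571.   20.] [778. -57.  35.] [ 645. -271.   25.]
35 382 [ 492. -571.   35.] [ 770. -198.   50.] [ 695. -385.   43.]
50 251 [ 497. -566.   50.] [766. -65.  65.] [ 576. -323.   57.]
65 512 [ 505. -515.   65.] [762. -59.  80.] [ 593. -306.   73.]
80 566 [ 509. -517.   80.] [758. -59.  95.] [ 614. -320.   88.]
95 758 [ 517. -504.   95.] [758. -60. 110.] [ 633. -298.  102.]
110 537 [ 526. -424.  110.] [729. -60. 125.] [ 625. -301.  118.]
125 276 [ 528. -413.  125.] [730. -60. 140.] [ 590. -302.  132.]
140 530 [ 535. -420.  140.] [745. -61. 155.] [ 611. -291.  149.]
155 105 [ 545. -409.  155.] [ 723. -109.  167.] [ 575. -310.  157.]Traceback (most recent call last):
  File "<stdin>", line 14, in <module>
    return umr_minimum(a, axis, None, out, keepdims, initial, where)
ValueError: zero-size array to reduction operation minimum which has no identity
```

View pics/crop1.png

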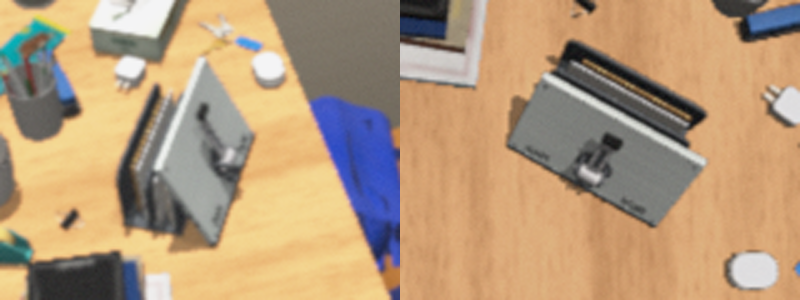

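View pics/top1.png

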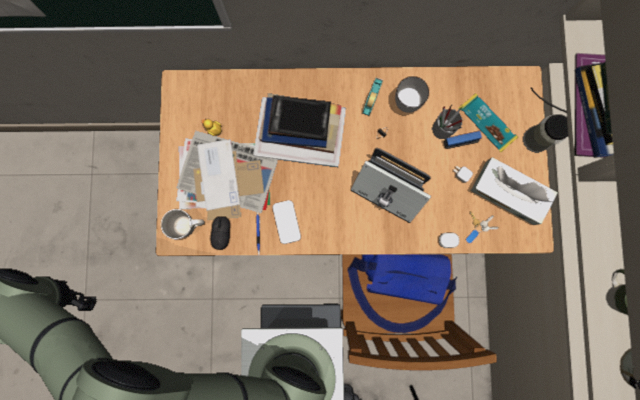

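Both views agree. The screen faces the robot, yawed about -27°. Its dark foot is near the top edge (crop px 610,142) with the bright hub below it (592,172), and the rack stands behind. Next I fit the back plane from both depth images.

```bash
cat >> h.py <<'E'
def fitscreen(P,n0,c0,R=200,verbose=True):
    """plane of the back face near c0 with normal near n0; returns screen frame (origin, R) from the face's rectangle"""
    P=P[(np.linalg.norm(P-c0,axis=1)<R)&(P[:,2]>6)]
    rng=np.random.default_rng(0);best=None
    for _ in range(3000):
        a,b,c=P[rng.integers(len(P),size=3)]
        n=np.cross(b-a,c-a);l=np.linalg.norm(n)
        if l<500: continue
        n/=l;n*=np.sign(n@n0)
        if n@n0<.93: continue
        k=np.abs((P-a)@n)<3
        if best is None or k.sum()>best.sum(): best=k
    Q=P[best];c=Q.mean(0);n=np.linalg.svd(Q-c)[2][2];n*=np.sign(n@n0)
    Q=P[np.abs((P-c)@n)<3]; c=Q.mean(0)
    y=np.cross([0,0,1],-n);y/=np.linalg.norm(y);z=np.cross(-n,y)
    uv=np.c_[(Q-c)@y,(Q-c)@z].astype(np.float32)
    # drop outliers not connected: percentile extents
    lo,hi=np.percentile(uv,.7,0),np.percentile(uv,99.3,0)
    (rc,rs,ra)=cv2.minAreaRect(uv[((uv>=lo-2)&(uv<=hi+2)).all(1)])
    if verbose: print(len(Q),"n",n.round(3),"tilt",np.degrees(np.arcsin(n[2])).round(1),"yaw",np.degrees(np.arctan2(-n[1],-n[0])).round(1),"ext",lo.round(),hi.round(),"rect",np.round(rs),round(ra,1))
    top=c+y*(lo[0]+hi[0])/2+z*hi[1]-n*6
    return top-165*z, np.c_[-n,y,z]
def report(o,R):
    print("origin",o.round(1),*[(k,(o+R@v).round(1)) for k,v in dict(top=[0,0,165],hub=[-22,0,60],foot=[-32,0,155]).items()])
E
python3 - <<'E'
from h import *
n0=np.array([-.89*.9,.45*.9,.42])
for n in("side","top"):
    o,R=fitscreen(np.load(n+"pts.npy"),n0/np.linalg.norm(n0),np.array([575,-300,90]));report(o,R)
p=dict(np.load("top1.npz"))
print("desk edge",[world(p,np.array(388),np.array(v)).round() for v in (240,248,252,256)])
E
```

```text
1190 n [-0.785  0.449  0.427] tilt 25.3 yaw -29.7 ext [-117.  -88.] [102.  75.] rect [164. 222.] 89.8
origin [ 541.7 -284.6    1.6] ('top', array([ 602.8, -319.5,  150.9])) ('hub', array([ 546.6, -287.4,   65.3])) ('foot', array([ 574. , -303. ,  155.5]))
1813 n [-0.787  0.448  0.425] tilt 25.1 yaw -29.7 ext [-108.  -90.] [109.  75.] rect [168. 220.] 89.7
origin [ 539.1 -289.3    5.4] ('top', array([ 600. , -324. ,  154.8])) ('hub', array([ 543.9, -292.1,   69.1])) ('foot', array([ 571.1, -307.6,  159.3]))
desk edge [array([ 425., -313.,    2.]), array([ 399., -313.,   -3.]), array([ 386., -312.,   -3.]), array([ 375., -328., -116.])]
```

```bash
cat >> h.py <<'E'
from scipy.spatial.transform import Rotation as Ro
O0=np.array([540.4,-287.,2.5]);YAW=np.radians(-29.7)
F=np.array([np.cos(YAW),np.sin(YAW),0]);Y=np.array([-np.sin(YAW),np.cos(YAW),0]);Z=np.array([0,0,1.])
def scr(t): # screen frame, tilted away by t deg
    t=np.radians(t);return np.c_[np.cos(t)*F-np.sin(t)*Z,Y,np.sin(t)*F+np.cos(t)*Z]
def tz(p): # tool z: pitch p deg from down towards F
    p=np.radians(p);return np.sin(p)*F-np.cos(p)*Z
def toolY(p,s=1): # closes along screen y
    z=tz(p);y=s*Y;return np.c_[np.cross(y,z),y,z]
def toolX(p,s=1): # closes along screen x
    z=tz(p);x=s*Y;return np.c_[x,np.cross(z,x),z]
def footpos(phi,o,R):
    v=np.array([-10,0,95.]);a=-phi # rotate about y: +z towards -x
    return o+R@(np.array([-22,0,60])+Ro.from_rotvec([0,a,0]).apply(v))
E
python3 - <<'E'
from h import *
R=scr(25);print(footpos(1.88,np.zeros(3),np.eye(3)))
ik=robot.inverse_kinematics
f=lambda q:None if q is None else np.round(q,2).tolist()
for s in(1,-1):
    for p0 in(-10,0):
        for phi in(0,.5,1,1.2,1.5):
            print("foot",s,p0,phi,footpos(phi,O0,R).round(),f(ik(footpos(phi,O0,R),toolY(p0+np.degrees(phi),s))))
    top=O0+R@[0,0,155]
    for h in(0,50): print("top",s,f(ik(top-h*tz(-25),toolX(-25,s))))
    o=O0-20*F; print("end",s,f(ik(o+scr(-8)@[0,0,155],toolX(8,s))))
    print("look",s,f(ik(footpos(0,O0,R)-150*F+Z*170,toolY(25,s))))
E
```

```text
[-109.45173675    0.           21.56572181]
foot 1 -10 0 [ 572. -305.  157.] [0.19, 0.78, 0.38, 1.47, -0.3, 1.12, 1.69]
foot 1 -10 0.5 [ 531. -282.  160.] [0.17, 0.5, 0.25, 2.02, -0.24, 0.32, 1.65]
foot 1 -10 1 [ 494. -260.  141.] None
foot 1 -10 1.2 [ 482. -254.  128.] None
foot 1 -10 1.5 [ 469. -246.  104.] None
foot 1 0 0 [ 572. -305.  157.] [0.17, 0.7, 0.36, 1.63, -0.3, 0.87, 1.7]
foot 1 0 0.5 [ 531. -282.  160.] [0.54, 0.47, -0.25, 2.14, 1.33, 0.2, 0.12]
foot 1 0 1 [ 494. -260.  141.] None
foot 1 0 1.2 [ 482. -254.  128.] None
foot 1 0 1.5 [ 469. -246.  104.] None
top 1 [0.16, 1.05, 0.6, 1.12, -0.47, 1.55, 0.22]
top 1 [0.17, 1.05, 0.64, 1.0, -0.49, 1.67, 0.2]
end 1 [-0.19, 0.66, 0.81, 1.97, -0.77, 0.68, 0.57]
look 1 [-0.7, 0.01, 1.05, 2.18, 0.12, 0.53, 1.3]
foot -1 -10 0 [ 572. -305.  157.] [-0.11, 1.01, 1.01, 1.49, -0.8, 1.31, -1.06]
foot -1 -10 0.5 [ 531. -282.  160.] [-0.2, 0.64, 0.79, 2.04, -1.01, 0.48, -0.79]
foot -1 -10 1 [ 494. -260.  141.] None
foot -1 -10 1.2 [ 482. -254.  128.] None
foot -1 -10 1.5 [ 469. -246.  104.] None
foot -1 0 0 [ 572. -305.  157.] [-0.17, 0.93, 1.01, 1.65, -0.88, 1.08, -0.98]
foot -1 0 0.5 [ 531. -282.  160.] None
foot -1 0 1 [ 494. -260.  141.] None
foot -1 0 1.2 [ 482. -254.  128.] None
foot -1 0 1.5 [ 469. -246.  104.] None
top -1 [0.9, 1.24, -1.28, 1.06, 0.89, 1.85, 2.51]
top -1 None
end -1 [-0.37, 0.92, 1.22, 1.98, -1.16, 0.97, -2.25]
look -1 [-0.71, 0.01, 1.05, 2.18, 0.12, 0.53, -1.84]
```

Run:
```python
from h import *
R=scr(25)
ik=robot.inverse_kinematics
f=lambda q:None if q is None else np.round(q,2).tolist()
for s in(1,-1):
    for p0 in(-45,-35):
        print("app",s,p0,f(ik(footpos(0,O0,R)-70*tz(p0),toolY(p0,s))))
        for phi in(0,.4,.8,1,1.2):
            print("foot",s,p0,phi,f(ik(footpos(phi,O0,R),toolY(p0+np.degrees(phi),s))))
# look with the wrist camera from above
p=footpos(0,O0,R)-90*F+Z*190
robot.movep(p,toolY(0,1))
w=robot.camera("wrist");cv2.imwrite("pics/w1.png",w["image"]);np.savez("w1.npz",**w)
print(np.round(w["cam_to_world"],2).tolist(),robot.read_state()["time"])
for t in("screen","screen_top","hub","foot"):
    for r in robot.recognise(w,t)[:2]:
        u,v=r["centre"];print(t,round(r["conf"],2),np.round([u,v]),world(w,u,v).round())
V,U=np.mgrid[0:400,0:640];k=w["range_z"]>0
P=world(w,U[k],V[k]);o,Rr=fitscreen(P[::7],-R[:,0],np.array([570,-303,80]));report(o,Rr)
```

```text
app 1 -45 None
foot 1 -45 0 None
foot 1 -45 0.4 [0.2, 0.84, 0.39, 1.4, -0.29, 1.35, 1.69]
foot 1 -45 0.8 [0.14, 0.59, 0.35, 1.85, -0.28, 0.74, 1.69]
foot 1 -45 1 [0.17, 0.5, 0.25, 2.05, -0.24, 0.39, 1.64]
foot 1 -45 1.2 [0.53, 0.47, -0.24, 2.23, 1.38, 0.19, 0.05]
app 1 -35 [0.28, 1.09, 0.43, 0.82, -0.34, 1.91, 1.66]
foot 1 -35 0 [0.25, 1.05, 0.4, 1.05, -0.31, 1.72, 1.68]
foot 1 -35 0.4 [0.17, 0.74, 0.39, 1.55, -0.29, 1.12, 1.7]
foot 1 -35 0.8 [0.15, 0.52, 0.29, 1.99, -0.27, 0.48, 1.67]
foot 1 -35 1 [0.54, 0.46, -0.25, 2.17, 0.94, 0.22, 0.5]
foot 1 -35 1.2 [0.84, 0.55, -0.67, 2.34, 2.12, 0.5, -0.64]
app -1 -45 None
foot -1 -45 0 None
foot -1 -45 0.4 [-0.08, 1.06, 1.01, 1.41, -0.73, 1.52, -1.08]
foot -1 -45 0.8 [-0.15, 0.72, 0.8, 1.86, -0.69, 0.84, -1.08]
foot -1 -45 1 [-0.2, 0.64, 0.8, 2.07, -0.92, 0.54, -0.86]
foot -1 -45 1.2 None
app -1 -35 [0.3, 1.08, 0.38, 0.82, -0.31, 1.9, -1.5]
foot -1 -35 0 [0.05, 1.23, 1.01, 1.06, -0.74, 1.85, -1.16]
foot -1 -35 0.4 [-0.14, 0.97, 1.01, 1.57, -0.77, 1.3, -1.04]
foot -1 -35 0.8 [-0.19, 0.65, 0.8, 2.0, -0.83, 0.61, -0.95]
foot -1 -35 1 [-0.09, 0.53, 0.57, 2.2, -1.22, 0.23, -0.56]
foot -1 -35 1.2 [0.67, 0.51, -0.45, 2.35, 2.27, 0.41, 2.31]
[[0.49, -0.83, -0.25, 430.79], [0.87, 0.47, 0.14, -225.19], [0.0, -0.28, 0.96, 471.53], [0.0, 0.0, 0.0, 1.0]] 4.1417
screen 0.73 [322. 236.] [ 561. -302.  121.]
screen_top 0.76 [323. 238.] [ 564. -302.  124.]
hub 0.93 [317. 236.] [ 559. -308.  120.]
1770 n [-0.784  0.449  0.429] tilt 25.4 yaw -29.8 ext [-108.  -95.] [107.  67.] rect [164. 218.] 90.0
origin [ 536.  -289.3    3.7] ('top', array([ 597.4, -324.5,  152.7])) ('hub', array([ 541.1, -292.2,   67.3])) ('foot', array([ 568.6, -308. ,  157.4]))
```

View pics/w1.png

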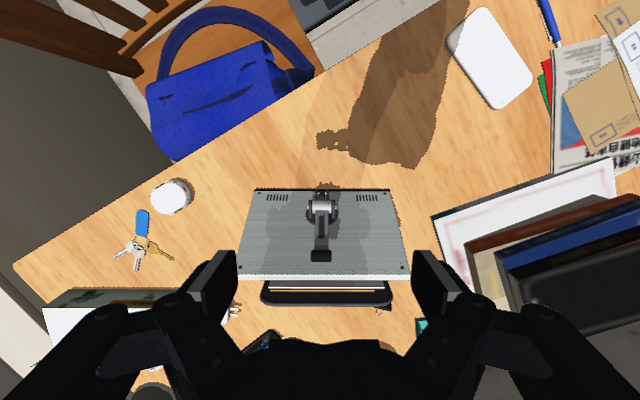

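Wrist view: the dark foot is at px (321,256) and the bright hub at (321,210). Now I measure the foot itself from depth.

Run:
```python
from h import *
w=dict(np.load("w1.npz"))
V,U=np.mgrid[240:270,300:345];P=world(w,U.ravel(),V.ravel());o=np.array([538.2,-288.5,2.5]);R=scr(25)
L=(P-o)@R
k=(L[:,0]<-20)&(L[:,0]>-60);k2=k&(L[:,2]>140)
print(k.sum(),k2.sum());
for q in(0,2,50,98,100): print(q,np.percentile(L[k2],q,axis=0).round(1))
dark=w["image"].max(2)[240:270,300:345]<70
print(np.argwhere(dark).min(0)+[240,300],np.argwhere(dark).max(0)+[240,300])
# top edge & side extents in same frame
V,U=np.mgrid[150:300,200:440];P=world(w,U.ravel(),V.ravel());L=(P-o)@R;k=np.abs(L[:,0]+6)<4
print(np.percentile(L[k],[.5,50,99.5],axis=0).round(1))
```

```text
377 269
0 [-41.  -13.  140.1]
2 [-40.5 -12.8 142. ]
50 [-37.3  -2.4 159.2]
98 [-29.4   9.1 162.7]
100 [-28.8   9.2 163.6]
[240 311] [261 330]
[[  -9.7 -180.1   -6.5]
 [  -7.2    1.    99.3]
 [  -2.5  169.3  165.6]]
```

```bash
sed -i 's/^O0=.*;YAW/O0=np.array([537.5,-289.2,2.5]);YAW/' h.py
python3 - <<'E'
from h import *
R=scr(25);p0=-35
f0=footpos(0,O0,R)
st=lambda m:(lambda s:print(m,"t",round(s["time"],2),"ft",np.round(s["ft_force"],1),"gap",round(s["finger_gap"],1),"gf",np.round(s["gripper_force"],1),"p",np.round(s["eef_pos"],1)))(robot.read_state())
robot.movep(f0-70*tz(p0),toolY(p0));st("app")
print(robot.movel(f0,max_speed=80,guard=8));st("in")
robot.clamp();st("clamp")
w=robot.camera("wrist");cv2.imwrite("pics/w2.png",w["image"])
for phi in np.arange(.12,.86,.12):
    robot.movel(footpos(phi,O0,R),toolY(p0+np.degrees(phi)),max_speed=60);st(round(phi,2))
w=robot.camera("wrist");cv2.imwrite("pics/w3.png",np.hstack([cv2.resize(cv2.imread("pics/w2.png"),(400,250)),cv2.resize(w["image"],(400,250))]))
E
```

```text
app t 5.42 ft [-0.6  0.5  1.1] gap 85.7 gf 0.0 p [ 604.4 -327.   215.1]
False
in t 6.45 ft [-0.2 -0.5 -0.3] gap 85.4 gf 0.0 p [ 569.5 -307.4  157. ]
clamp t 7.05 ft [2.9 1.1 3.9] gap 22.7 gf 58.8 p [ 569.5 -307.1  156.7]
0.12 t 7.44 ft [-1.8  0.7 -6.1] gap 22.0 gf 59.2 p [ 559.3 -301.3  160. ]
0.24 t 7.78 ft [-1.6  1.6 -3.2] gap 22.3 gf 59.4 p [ 549.6 -295.8  161.1]
0.36 t 8.12 ft [-0.7  3.   6.1] gap 22.9 gf 60.5 p [ 539.9 -290.3  161.5]
0.48 t 8.47 ft [-2.3  2.9 14. ] gap 22.7 gf 61.3 p [ 530.3 -284.8  161. ]
0.6 t 8.81 ft [-3.2  3.9 17. ] gap 22.5 gf 62.3 p [ 520.8 -279.3  158.7]
0.72 t 9.15 ft [-9.6  8.5 32.4] gap 22.7 gf 63.9 p [ 511.4 -274.   155.4]
0.84 t 9.49 ft [-12.8  11.2  32.9] gap 22.6 gf 65.4 p [ 502.4 -268.7  150.1]
```

View pics/w3.png

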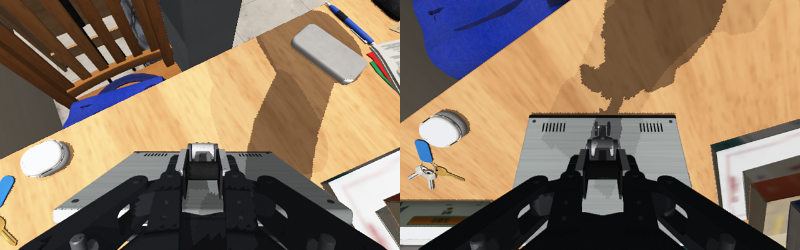

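The foot is gripped (gap 22.7) and swung out to about 0.84 rad, with the screen still leaning. A 33 N radial preload has built up, so I relieve it before releasing.

Run:
```python
from h import *
R=scr(25)
def st(m):
    s=robot.read_state();print(m,"t",round(s["time"],2),"ft",np.round(s["ft_force"],1),"gap",round(s["finger_gap"],1),"p",np.round(s["eef_pos"],1));return s
p=np.array(robot.read_state()["eef_pos"]);d=footpos(.84,O0,R)-(O0+R@[-22,0,60]);d/=np.linalg.norm(d)
for i in range(6):
    p=p+d;robot.movel(p,max_speed=40);s=st(i)
    if s["ft_force"][2]<6: break
robot.open_gripper();st("open")
robot.movel(p-60*np.array(s["tool_rot"])[:,2],max_speed=120);st("back")
robot.movel(p-60*np.array(s["tool_rot"])[:,2]+Z*60,max_speed=150)
w=robot.camera("wrist");cv2.imwrite("pics/w4.png",w["image"]);np.savez("w4.npz",**w)
V,U=np.mgrid[0:400,0:640];k=w["range_z"]>0
P=world(w,U[k],V[k])
o,Rr=fitscreen(P[::5],-R[:,0],np.array([570,-303,80]));report(o,Rr);print((o+Rr@[-109,0,22]).round())
for n in("top","side"):
    t=robot.camera(n);V,U=np.mgrid[100:260,200:480];P=world(t,U.ravel(),V.ravel());o,Rr=fitscreen(P,-R[:,0],np.array([570,-303,80]));report(o,Rr)
print(robot.read_state()["time"])
```

```text
0 t 9.79 ft [-5.9  5.  12.8] gap 22.6 p [ 503. -269.  151.]
1 t 10.04 ft [-0.  -0.1 -2.9] gap 22.4 p [ 502.1 -268.7  151.5]
open t 10.68 ft [-0.5 -0.3 -0. ] gap 85.4 p [ 501.9 -268.4  152.1]
back t 11.32 ft [-0.4 -0.3 -0.2] gap 85.1 p [ 490.1 -261.3  210. ]
4377 n [-0.731  0.418  0.539] tilt 32.6 yaw -29.8 ext [-107.  -90.] [107.  71.] rect [218. 164.] 0.1
origin [ 521.8 -282.2    3.5] ('top', array([ 599. , -326.3,  142.4])) ('hub', array([ 533.8, -289. ,   65.9])) ('foot', array([ 571. , -310.3,  151.3]))
[ 452. -242.   81.]
1440 n [-0.731  0.422  0.536] tilt 32.4 yaw -30.0 ext [-118. -104.] [99. 57.] rect [163. 221.] 89.7
origin [ 525.6 -281.9    6. ] ('top', array([ 602.3, -326.1,  145.3])) ('hub', array([ 537.4, -288.7,   68.5])) ('foot', array([ 574.2, -309.9,  154. ]))
1306 n [-0.733  0.418  0.536] tilt 32.4 yaw -29.7 ext [-116.  -89.] [102.  74.] rect [221. 165.] 0.1
origin [ 527.7 -277.6    2. ] ('top', array([ 604.5, -321.4,  141.3])) ('hub', array([ 539.5, -284.4,   64.4])) ('foot', array([ 576.4, -305.4,  150. ]))
12.025
```

View pics/w4.png

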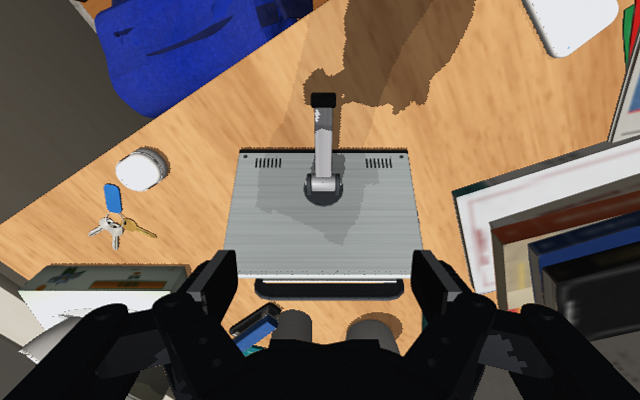

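Kickstand is open: foot at px (322,100), hub at (322,185). The screen's lower edge slid about 15 mm towards me, so the tilt is now 32.5°. Now I grasp the top edge, high and biased slightly to my side to clear the rack.

```bash
cat >> h.py <<'E'
O1=np.array([523.5,-281.7,3.2]);T1=32.5
def st(m):
    s=robot.read_state();print(m,"t",round(s["time"],2),"ft",np.round(s["ft_force"],1),"tq",np.round(s["torque"],2),"gap",round(s["finger_gap"],1),"gf",np.round(s["gripper_force"],1),"p",np.round(s["eef_pos"],1));return s
E
python3 - <<'E'
from h import *
R=scr(T1)
w=dict(np.load("w4.npz"));V,U=np.mgrid[92:108,312:333];L=(world(w,U.ravel(),V.ravel())-O1)@R;k=L[:,2]>-20
k=(L[:,2]>0)&(L[:,0]<-80);print("foot local",np.median(L[k],0).round(1),L[k].min(0).round(),L[k].max(0).round())
V,U=np.mgrid[0:400:2,0:640:2];P=world(w,U.ravel(),V.ravel());Q=(P-O0)@np.c_[F,Y,Z]
for a in range(50,170,10):
    k=(Q[:,0]>a)&(Q[:,0]<a+10)&(abs(Q[:,1])<40);print(a,k.sum(),Q[k,2].max().round() if k.any() else "",end="; ")
g=O1+R@[-2,0,164]
for h in(0,30,50): q=robot.inverse_kinematics(g-h*tz(-T1),toolX(-T1));print(h,None if q is None else np.round(q,2))
E
```

```text
foot local [-115.1   -1.8   27. ] [-316.  -11.   16.] [-106.    8.  240.]
50 308 137.0; 60 256 143.0; 70 2 139.0; 80 0 ; 90 0 ; 100 66 111.0; 110 28 101.0; 120 27 117.0; 130 251 117.0; 140 0 ; 150 0 ; 160 0 ; 0 [ 0.08  1.29  1.08  0.97 -0.83  1.87  0.41]
30 [ 0.13  1.26  1.    0.88 -0.77  1.91  0.35]
50 [ 0.17  1.23  0.9   0.81 -0.7   1.93  0.28]
```

Run:
```python
from h import *
R=scr(T1);g=O1+R@[-2,0,168]
robot.movep(g-40*tz(-T1),toolX(-T1));st("app")
print(robot.movel(g,max_speed=50,guard=6));st("in")
w=robot.camera("wrist");cv2.imwrite("pics/w5.png",w["image"])
t=robot.camera("side");u,v=288,158;cv2.imwrite("pics/c5.png",np.hstack([cv2.resize(w["image"],(400,250)),cv2.resize(t["image"][v-50:v+50,u-80:u+80],(400,250))]))
```

```text
app t 13.51 ft [ 0.1 -0.  -0. ] tq [-0.2  -0.5  -0.02] gap 85.5 gf 0.0 p [ 619.3 -336.2  180.3]
False
in t 14.46 ft [-0.2  0.5  0.2] tq [-0.3  -0.5  -0.02] gap 85.2 gf 0.0 p [ 600.6 -325.7  146.2]
```

View pics/c5.png

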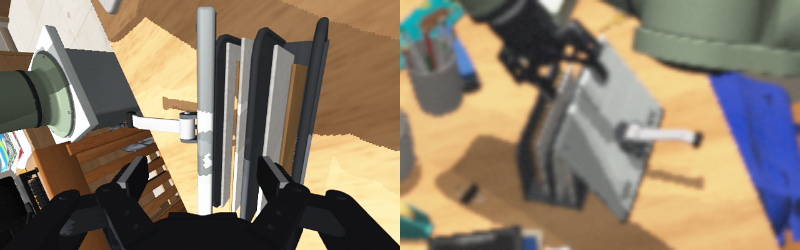

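The fingers straddle the top edge (side crop 585,70) without contact, and the leg is open. Now I clamp and lift a little.

Run:
```python
from h import *
robot.clamp();s=st("clamp");p=np.array(s["eef_pos"])
robot.movel(p-15*F+20*Z,max_speed=60);st("l1")
robot.movel(p-30*F+50*Z,max_speed=80);st("l2")
w=robot.camera("wrist");t=robot.camera("side");u,v=288,158;cv2.imwrite("pics/c6.png",np.hstack([cv2.resize(w["image"],(400,250)),cv2.resize(t["image"][v-60:v+40,u-80:u+80],(400,250))]))
V,U=np.mgrid[80:260,200:400];P=world(t,U.ravel(),V.ravel());o,Rr=fitscreen(P,-scr(T1)[:,0],p-30*F+50*Z-60*scr(T1)[:,2]);report(o,Rr)
```

```text
clamp t 15.22 ft [ 3.5 -0.6  0.8] tq [-0.61 -1.03 -0.08] gap 10.4 gf 60.6 p [ 600.6 -325.7  146. ]
l1 t 15.79 ft [-0.5  0.3 -7.3] tq [-0.92 -1.61  0.01] gap 10.3 gf 59.6 p [ 587.8 -318.   166.1]
l2 t 16.36 ft [ 0.8 -0.4 -6.6] tq [-0.9  -1.6   0.07] gap 10.5 gf 59.6 p [ 574.8 -310.6  196.2]
1376 n [-0.74   0.42   0.525] tilt 31.7 yaw -29.6 ext [-118.  -93.] [100. 197.] rect [221. 293.] 0.2
origin [ 558.9 -296.4  157.8] ('top', array([ 634.2, -339.2,  298.3])) ('hub', array([ 570. , -302.7,  220.4])) ('foot', array([ 606. , -323.1,  306.6]))
```

View pics/c6.png

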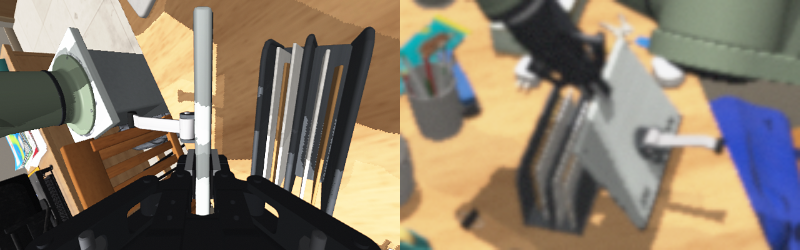

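Held firmly (~0.7 kg, gap 10.5) and clear of the rack. Now I turn it upright with 30 mm clearance and check the tilt.

Run:
```python
from h import *
o2=O1*[1,1,0]+10*F+.8*Z;g=o2+scr(-8)@[0,0,168]
robot.movel(g+30*Z,toolX(8),max_speed=60);st("up")
robot.movel(g+10*Z,max_speed=60);st("low")
R=scr(-8);c=o2+R@[-6,0,60]
for n in("side","top"):
    t=robot.camera(n);V,U=np.mgrid[80:260,200:480];P=world(t,U.ravel(),V.ravel());L=(P-o2-10*Z)@R
    k=(abs(L[:,0]+6)<12)&(abs(L[:,1])<112)&(L[:,2]>5)&(L[:,2]<150)
    o,Rr=fitscreen(P[k],-R[:,0],c,verbose=True);report(o,Rr)
u,v=288,158;t=robot.camera("side");cv2.imwrite("pics/c7.png",cv2.resize(t["image"][v-60:v+40,u-80:u+80],(640,400)))
```

```text
up t 17.81 ft [ 0.4 -0.4 -7.7] tq [0.22 0.32 0.05] gap 10.3 gf 59.3 p [ 512.1 -275.1  197.1]
low t 18.29 ft [ 0.2  0.3 -6.7] tq [ 0.16  0.37 -0.03] gap 10.2 gf 59.2 p [ 511.7 -275.3  176.9]
173 n [-0.856  0.499 -0.14 ] tilt -8.0 yaw -30.2 ext [-133.  -68.] [74. 75.] rect [144. 208.] 89.7
origin [ 538.7 -280.6   -5. ] ('top', array([ 518.8, -269. ,  158.3])) ('hub', array([ 512.7, -265.4,   51.3])) ('foot', array([ 492.6, -253.8,  144. ]))
5 n [-0.839  0.525 -0.141] tilt -8.1 yaw -32.1 ext [ -9. -49.] [10. 82.] rect [15. 49.] 18.0
origin [ 584.6 -202.7   -9.3] ('top', array([ 564.9, -190.3,  154.1])) ('hub', array([ 559. , -186.6,   47. ])) ('foot', array([ 539.3, -174.3,  139.7]))
```

View pics/c7.png

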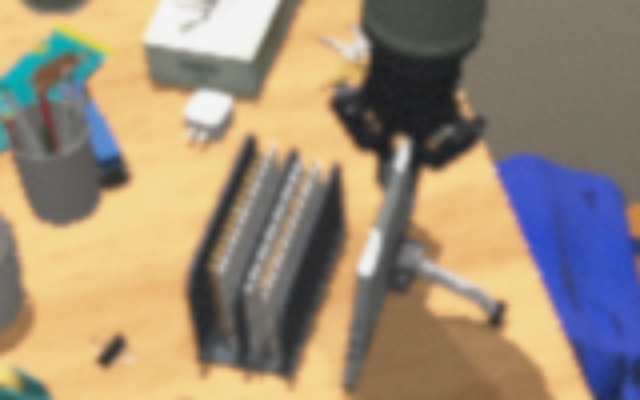

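The screen is upright at -8.0°, clear of the rack, with the leg open (foot at px 495,312). Now I lower it to contact.

Run:
```python
from h import *
s=robot.read_state();p=np.array(s["eef_pos"]);R0=np.array(s["tool_rot"])
robot.wait(.3);s=st("air");
print(robot.movel(p-20*Z,max_speed=15,guard=3.5));s=st("touch")
print("ft frame F,Y,Z",(np.array(s["ft_force"])@np.c_[F,Y,Z]).round(2),"tq",(np.array(s["torque"])@np.c_[F,Y,Z]).round(3))
p=np.array(s["eef_pos"])
for i in range(3):
    p=p-.7*Z;robot.movel(p,max_speed=15);robot.wait(.2);s=st(i)
    print("  F,Y,Z",(np.array(s["ft_force"])@np.c_[F,Y,Z]).round(2),"tq",(np.array(s["torque"])@np.c_[F,Y,Z]).round(3))
    if s["ft_force"][2]>6: break
```

```text
air t 18.74 ft [ 0.5  0.1 -8. ] tq [0.22 0.36 0.02] gap 10.4 gf 59.2 p [ 511.9 -275.   177.3]
True
touch t 19.49 ft [-0.2  0.4  8.1] tq [ 0.14 -0.    0.03] gap 10.2 gf 61.4 p [ 512.2 -275.2  167.4]
ft frame F,Y,Z [-0.37  0.23  8.06] tq [0.125 0.069 0.027]
0 t 19.94 ft [-1.1  3.6  8.8] tq [0.64 0.38 0.05] gap 10.3 gf 61.6 p [ 512.7 -275.5  167.4]
  F,Y,Z [-2.77  2.56  8.77] tq [0.365 0.642 0.046]
```

Run:
```python
from h import *
B=np.c_[F,Y,Z]
def log(m):
    s=robot.read_state();print(m,round(s["time"],2),"F,Y,Z",(np.array(s["ft_force"])@B).round(2),"tq",(np.array(s["torque"])@B).round(3),"p",np.round(s["eef_pos"],1));return s
s=log("start");p=np.array(s["eef_pos"])
e=p-scr(-8)@[6,0,168]   # lower back edge
for a in(8.3,8.6,8.9,9.2):
    robot.movel(e+scr(-a)@[6,0,168],toolX(a),max_speed=15);robot.wait(.25);s=log(a)
    if s["ft_force"][2]>16: break
t=robot.camera("side");u,v=288,158;cv2.imwrite("pics/c8.png",cv2.resize(t["image"][v-60:v+40,u-80:u+80],(640,400)))
```

```text
start 19.94 F,Y,Z [-2.77  2.56  8.77] tq [0.365 0.642 0.046] p [ 512.7 -275.5  167.4]
8.3 20.44 F,Y,Z [ 2.64  0.31 -2.66] tq [ 0.078  0.008 -0.043] p [ 512.1 -275.2  167.4]
8.6 20.94 F,Y,Z [ 0.67  0.27 -2.55] tq [ 0.072  0.125 -0.027] p [ 511.2 -274.7  167.3]
8.9 21.44 F,Y,Z [ 0.68 -0.62 -2.89] tq [0.088 0.101 0.009] p [ 510.4 -274.2  167.1]
9.2 21.94 F,Y,Z [ 0.61  0.75 -3.21] tq [0.057 0.148 0.072] p [ 509.6 -273.8  167. ]
```

View pics/c8.png

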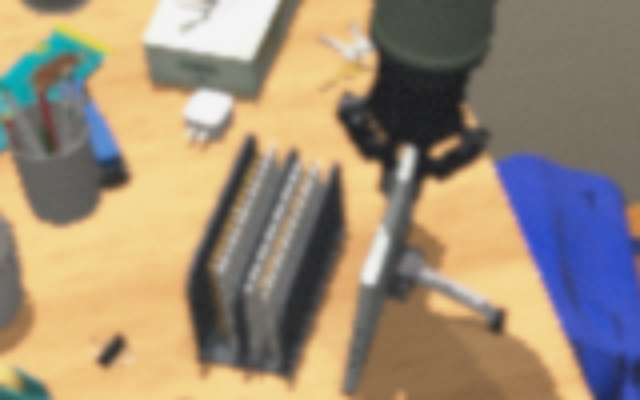

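Run:
```python
from h import *
B=np.c_[F,Y,Z]
def log(m):
    s=robot.read_state();print(m,round(s["time"],2),"F,Y,Z",(np.array(s["ft_force"])@B).round(2),"tq",(np.array(s["torque"])@B).round(3),"p",np.round(s["eef_pos"],1),np.degrees(np.arcsin(np.array(s["tool_rot"])[:,2]@F)).round(2));return s
s=log("start");p=np.array(s["eef_pos"])
o=p-scr(-9.2)@[0,0,168]
t=robot.camera("side");V,U=np.mgrid[80:260,200:480];P=world(t,U.ravel(),V.ravel());R=scr(-9);L=(P-o)@R
k=(abs(L[:,0]+6)<12)&(abs(L[:,1])<112)&(L[:,2]>5)&(L[:,2]<150);fitscreen(P[k],-R[:,0],o+R@[-6,0,60])
w=robot.camera("wrist");cv2.imwrite("pics/w9.png",w["image"]);np.savez("w9.npz",**w)
V,U=np.mgrid[0:400,0:640];P=world(w,U.ravel(),V.ravel());L=(P-o*[1,1,0])@B
k=(L[:,0]>-150)&(L[:,0]<-60)&(abs(L[:,1])<14)&(L[:,2]<60);L=L[k]
for a in range(-150,-60,6):
    q=L[(L[:,0]>=a)&(L[:,0]<a+6)]
    if len(q): print(a,len(q),np.percentile(q[:,2],[2,50,98]).round(1),end="; ")
for i in range(2):
    p=p-.7*Z;robot.movel(p,max_speed=15);robot.wait(.2);log(i)
```

```text
start 21.99 F,Y,Z [ 0.69  0.2  -3.92] tq [0.056 0.187 0.031] p [ 509.7 -273.8  167. ] 9.19
135 n [-0.852  0.498 -0.16 ] tilt -9.2 yaw -30.3 ext [-122.  -68.] [71. 73.] rect [192. 140.] 0.2
-150 200 [-0.   1.3  3. ]; -144 195 [-0.2  1.3  2.7]; -138 196 [-0.4  1.1  2.8]; -132 185 [-0.1  1.3  2.8]; -126 138 [0.1 1.4 2.9]; -120 157 [ 0.6 13.6 15.7]; -114 202 [ 0.4 14.4 16.5]; -108 181 [ 0.2 17.6 25. ]; -102 200 [-0.1 26.6 30.1]; -96 217 [ 0.  30.2 33.2]; -90 220 [ 0.1 33.2 35.8]; -84 231 [-0.1 35.7 38.7]; -78 231 [-0.3 38.6 41.5]; -72 243 [ 0.1 41.3 44.5]; -66 247 [ 0.  44.4 47.2]; 0 22.54 F,Y,Z [-1.5   1.1   9.03] tq [0.241 0.263 0.031] p [ 510.1 -274.1  167. ] 9.28
1 22.99 F,Y,Z [-4.07  3.04 21.35] tq [0.598 0.466 0.088] p [ 510.5 -274.3  166.9] 9.35
```

View pics/w9.png

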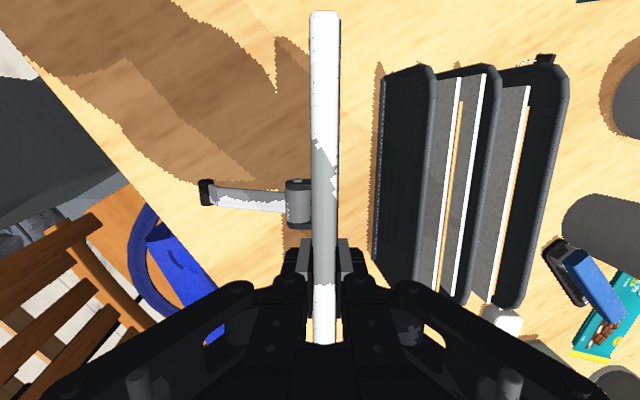

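The wrist view shows the foot on the desk (px 205,192; top about 14 mm, which matches its diameter). However, load on the foot folds the leg against its weak spring, so tilting past 8° takes it off its stop. I go back to 8.1° with only a light press on the lower edge.

Run:
```python
from h import *
B=np.c_[F,Y,Z]
def log(m):
    s=robot.read_state();print(m,round(s["time"],2),"F,Y,Z",(np.array(s["ft_force"])@B).round(2),"tq",(np.array(s["torque"])@B).round(3),"gap",round(s["finger_gap"],1),"p",np.round(s["eef_pos"],1),np.degrees(np.arcsin(np.array(s["tool_rot"])[:,2]@F)).round(2));return s
e=np.array([512.7,-275.5,167.4])-scr(-8)@[6,0,168]
for a in(8.7,8.1):
    g=e+scr(-a)@[6,0,168]; robot.movel(g,toolX(a),max_speed=15);robot.wait(.4);s=log(a)
for i in range(6):
    z=s["ft_force"][2]
    if -4<z<4: break
    g=g+Z*(.4 if z>=4 else -.4);robot.movel(g,max_speed=15);robot.wait(.3);s=log(i)
robot.wait(.5);s=log("end");o=np.array(s["eef_pos"])-scr(-8.1)@[0,0,168]
t=robot.camera("side");V,U=np.mgrid[80:260,200:480];P=world(t,U.ravel(),V.ravel());R=scr(-8);L=(P-o)@R
k=(abs(L[:,0]+6)<12)&(abs(L[:,1])<112)&(L[:,2]>5)&(L[:,2]<150);fitscreen(P[k],-R[:,0],o+R@[-6,0,60])
w=robot.camera("wrist")
V,U=np.mgrid[0:400,0:640];P=world(w,U.ravel(),V.ravel());L=(P-o*[1,1,0])@B
for b in(0,1):
    k=(L[:,0]>-125)&(L[:,0]<-108)&((abs(L[:,1])<8) if b==0 else (abs(L[:,1]-35)<10))&(L[:,2]<60);print("foot top/desk",np.percentile(L[k,2],[50,90,98]).round(1))
for n in("mug","mouse","pen","power_bank","earbuds"):
    t=robot.camera("top");r=robot.recognise(t,n);print(n,[(np.round(x["centre"]),round(x["conf"],2)) for x in r[:1]])
```

```text
8.7 23.68 F,Y,Z [0.27 1.16 3.6 ] tq [0.262 0.176 0.129] gap 10.5 p [ 511.  -274.5  167.2] 8.71
8.1 24.35 F,Y,Z [0.21 2.42 4.93] tq [0.455 0.172 0.106] gap 10.8 p [ 512.6 -275.4  167.4] 8.11
0 24.9 F,Y,Z [ 1.18 -0.18 -5.67] tq [-0.024  0.271 -0.011] gap 10.4 p [ 512.3 -275.3  167.6] 8.08
1 25.45 F,Y,Z [-0.41  2.17  0.02] tq [0.179 0.382 0.045] gap 10.5 p [ 512.5 -275.4  167.4] 8.11
end 25.95 F,Y,Z [-1.32  1.13  2.64] tq [ 0.239  0.438 -0.012] gap 10.5 p [ 512.5 -275.4  167.4] 8.11
169 n [-0.855  0.498 -0.141] tilt -8.1 yaw -30.2 ext [-126.  -71.] [72. 72.] rect [144. 199.] 90.0
foot top/desk [14.1 15.5 16.1]
foot top/desk [1.2 2.2 2.8]
mug [(array([170., 217.]), 0.66)]
mouse []
pen []
power_bank [(array([285., 210.]), 0.8)]
earbuds [(array([450., 237.]), 0.66)]
```

Run:
```python
from h import *
print(robot.finish_job());st("end")
```

```text
the job is handed in; nothing more can be done
None
the job is handed in; nothing more can be done
```

The screen is standing on its lower edge and open kickstand, leaning about 8° towards the robot and about 50 mm clear of the rack, with the gripper still holding its top edge; the job was handed in at about 26 s, and nothing was seen to be knocked, though the mouse and pen could not be picked out in the last picture.

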